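# Grinder parts drawers: shut the one, push open the other

### The job

Two drawers of the low parts unit stand partly open. Push the drawer in which the perforated grinder plate lies fully shut, and push the drawer in which the plain screw ring lies all the way open (from behind its raised front lip). Only push with the fingers: do not pinch a drawer's front, leave plate and ring lying in their drawers, and do not disturb the things standing around.

Things in the scene. Friction and masses are not known exactly. Their poses are not given: they have to be found in the camera images.
- unit: low grey unit, aluminium cover, fixed to the bench, 200 deep (x), 240 wide (y), 60 mm high, two drawers side by side. Origin: on the bench, middle of the carcass's front edge. x points into the unit, away from the robot; y to the left seen from the robot; z up. Drawers: side walls' tops 50 mm and floors 17 mm above the bench, 92 mm wide inside, centred at y = +58 and -58 mm
- drawer_left (a joint): slide of the left drawer (+y side of the unit, seen from the robot): 0 = shut, grows as it comes out toward the robot (-x of the unit), 0.14 m = fully open, at its stop. It stays where it is left; friction about 2 N plus 8 N per m/s. No latch
- drawer_right (a joint): slide of the right drawer (-y side of the unit, seen from the robot): 0 = shut, grows as it comes out toward the robot (-x of the unit), 0.14 m = fully open, at its stop. It stays where it is left; friction about 2 N plus 8 N per m/s. No latch
- left_front (a point): middle of the top edge of the left drawer's front panel, on its front surface (robot side). The panel is 10 thick, 112 wide, 78 mm high, from 10 to 88 mm above the bench: its top 28 mm stand as a lip above the unit's cover even when shut. Axes as the unit's. In the unit's frame the point is at x = -10 mm minus the joint value, y = +58 mm, z = 88 mm
- left_rear (a point): middle of the top edge of the left drawer's front panel, on its rear surface (drawer side), 10 mm behind left_front. Axes as the unit's. In the unit's frame the point is at x = 0 minus the joint value, y = +58 mm, z = 88 mm
- right_front (a point): middle of the top edge of the right drawer's front panel, on its front surface (robot side). The panel is 10 thick, 112 wide, 78 mm high, from 10 to 88 mm above the bench: its top 28 mm stand as a lip above the unit's cover even when shut. Axes as the unit's. In the unit's frame the point is at x = -10 mm minus the joint value, y = -58 mm, z = 88 mm
- right_rear (a point): middle of the top edge of the right drawer's front panel, on its rear surface (drawer side), 10 mm behind right_front. Axes as the unit's. In the unit's frame the point is at x = 0 minus the joint value, y = -58 mm, z = 88 mm
- plate: perforated grinder plate: flat steel disc with many small holes, 62 mm across, 8 mm thick, loose, lying flat in one of the drawers (left or right varies). Origin: centre of its underside
- ring: plain screw ring: aluminium ring, 62 mm across, 42 mm hole, 18 mm high, loose, lying flat in the other drawer. Origin: centre of its underside
- stomper: black plastic pusher, loose, standing on the bench to the right of the unit, 52 mm across at most, 134 mm tall. Bystander. Origin: centre of its underside
- tube: white stuffing tube, loose, standing on the bench to the left of the unit, foot 64 mm across, 110 mm tall. Bystander. Origin: centre of its underside
- spare_plate: smaller steel disc with larger holes, 54 mm across, 8 mm thick, loose, lying on the bench to the right of the drawers. Bystander, not the plate meant. Origin: centre of its underside
Not all that is in view belongs to the job. Leave any blue or turquoise look-alike of the plate alone.

How it is judged:
By the outcome, as a careful person would: the job done as asked, in the order asked, and still so for the second after the job is handed in, with the robot touching nothing.
It also fails if it takes over 42 s, if anything falls off the work surface, if the arm or the gripper's body presses on something with over 40 N, if the wrist force passes 120 N, or if a joint passes its speed limit or range.

### The arm

A 6-joint arm with a two-finger parallel gripper is mounted at the origin on the work surface. World frame = base frame: x ahead of the robot, y to its left, z up, the work surface at z = 0. Lengths are in mm, angles in rad, forces in N, time in s.
With the tool pointing down it reaches from about 275 to 750 mm from the base axis. Payload 10.2 kg.
Tool frame: the origin (TCP) lies at the very end of the fingers, on their centre line; the grasp point (between the pads) lies 19 mm behind it; z points along the fingers, y is the line along which they close (so a half turn about z gives the same grasp; the last joint's range is limited). The gripper opens to 85 mm and grips with 20 to 120 N. Pads are 22 mm wide; open, the fingers measure 114 mm over their backs; the gripper's body (76 mm by 85 mm) begins 54 mm behind the grasp point. The pads swing forward as they close: fully open they stand 13 mm farther back than shut.
Start: joints at [-1.507, 0.313, 1.498, -0, 1.331, -0.223], TCP at [148.501, -503.566, 231.294] pointing down, gripper open.
Joint ranges: [-2.94, 2.94], [-0.97, 2.17], [0.19, 2.56], [-1.23, 4.37], [0.02, 3.11], [-2.88, 2.88]. Speed limits (rad/s): [2.39, 2.39, 3.01, 3.14, 3.14, 3.14].

### API

Orientations are given as a unit quaternion [w, x, y, z].
In Python, from rig import * gives the robot as it stands. The module is installed in compiled form; this text tells all that it offers.
- The arm moves only by the shell command python3 -m crank 'ROWS' [FORCE]. ROWS is JSON, a list that holds one entry, the list of rows, each a list of 7 numbers: the shift along the tool's x, y, z in units of 25 mm (1.0 is 25 mm), then the turn, a rotation vector about the tool's x, y, z in units of 8 degrees (1.0 is 8 degrees), then the finger opening in mm, from 0 to 85.4. A call has exactly 8 rows; each row shifts and turns the commanded pose from where the row before left it, along the tool's axes as they then stand; what a row does not reach is not made up. A row lasts 1/10 s, in which the tool goes at most 50 mm and 8.59 degrees, less where a joint would pass 70% of its speed; a pose out of reach is approached as far as the arm can. A call is refused whole if a number of a shift passes 1 or a number of a turn 1, either way. A call with a gripper value outside its range is refused whole. The fingers move at their own pace and stop on an object; FORCE is the grip in N (left out, the last holds). Time passes only in rows, so rows that do not move let the fingers close, or fill a call up. It gives the time, the measured TCP pose, the force, the opening and the grip force at its end, in the units of the state.
- sense(): the state, without advancing time (a new reading comes with each control period).
- capture(name): name is "side" or "top"; returns the picture (480x640x3 uint8, blue, green, red); there is no depth.
- camera_model(name): a dict with "fx", "fy", "cx", "cy" (pixels), "k1" (the pictures are not rectified: a ray, as slopes to the right and down, at radius r is drawn at 1 + k1 r^2 times it, then the intrinsics apply), "world_from_camera" (4x4, takes a point from camera to world coordinates). Camera axes: x right, y up, looking along -z (the intrinsics and any distortion apply to the point x, -y, -z); pixel columns grow to the right and rows downward; lengths in mm; the calibration is good to about 2 mm. A picture is of the moment at which its call begins. camera_model takes no time and is no camera call.
- finish_job(): hands the job in; it is judged then, once.
The state is a dict: "time_s": time; "joints": joint angles; "dq": joint speeds; "tau": joint torques, N m; "eef_pos": TCP position; "ee_rot": TCP orientation; "force": force on the tool from outside, world axes, zero at the start; "wrist_torque": the same for the moment, N m; "grip_width": opening from 0.0 (shut) to 1.0 (fully open); "grip_force": force on a finger pad.
Only numpy, scipy, OpenCV 4.12 (cv2) and the standard library are available. Lean on these libraries where they do the work, as an engineer would, in place of code of your own. Each camera call takes 0.05 s, during which the arm holds its last target. There are 200 camera calls.

## Working session

There is one attempt and no reset: what is moved stays moved. The work goes in short steps, Python scripts to look and compute and a shell command to move; the robot and the scene stay as the last step left them, time stands still between calls to the robot, and variables do not carry over. Pictures are saved under pics/ and viewed, at most 10 in all, crops included, and the job is handed in when it is done.

```bash
mkdir -p pics; python3 - <<'E'
from rig import *
import cv2
for n in("top","side"):
    cv2.imwrite(f"pics/{n}0.png",capture(n)); m=camera_model(n); print(n,m)
s=sense(); print(s["time_s"],s["eef_pos"],s["ee_rot"])
E
```

```text
top {'fx': 535.0477871537156, 'fy': 535.0477871537156, 'cx': 323.3362369138168, 'cy': 235.49408903716306, 'k1': -0.05597047693634711, 'world_from_camera': array([[-1.14885722e-02,  9.95841029e-01, -9.03806268e-02,
         4.72980361e+02],
       [-9.99917288e-01, -1.19639908e-02, -4.72015931e-03,
         3.33500695e+01],
       [-5.78184129e-03,  9.03189233e-02,  9.95896110e-01,
         9.84960879e+02],
       [ 0.00000000e+00,  0.00000000e+00,  0.00000000e+00,
         1.00000000e+00]])}
side {'fx': 473.40467473321786, 'fy': 473.40467473321786, 'cx': 323.03099777458823, 'cy': 243.64591219407845, 'k1': -0.10488382599492503, 'world_from_camera': array([[-9.99900255e-01,  1.39332964e-02, -2.31134784e-03,
         5.27751272e+02],
       [-1.07713944e-02, -6.46438211e-01,  7.62890304e-01,
         6.17281647e+02],
       [ 9.13543317e-03,  7.62839106e-01,  6.46523814e-01,
         5.81158278e+02],
       [ 0.00000000e+00,  0.00000000e+00,  0.00000000e+00,
         1.00000000e+00]])}
0.1 [ 148.49308461 -503.32798512  230.81645386] [-5.63189189e-04  9.89736180e-01  1.42905478e-01  4.63557822e-05]
```

View pics/top0.png

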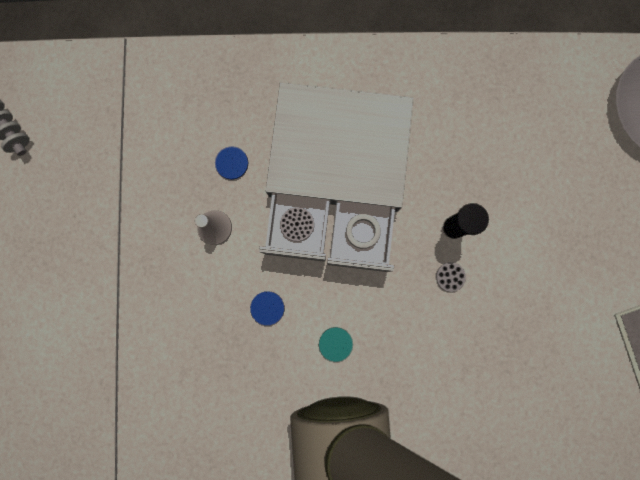

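View pics/side0.png

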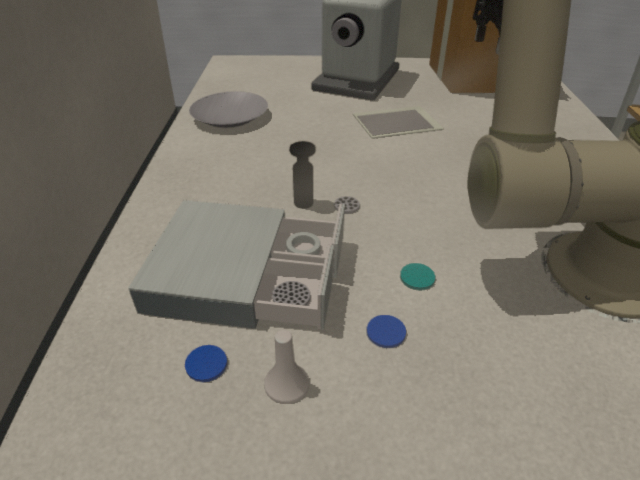

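Candidates for the plate in the top view are the holed disc in the left drawer (297,224), the spare with larger holes on the bench (450,277), and the blue and turquoise discs (232,163), (267,309) and (336,345). The disc at (297,224) fits, because it is grey steel, perforated and lying in a drawer. The ring is in the right drawer (363,231). I'll confirm this in an enlarged crop and read the edges there.

```bash
python3 - <<'E'
import cv2
a=cv2.imread("pics/top0.png")[80:280,250:480]
cv2.imwrite("pics/crop0.png",cv2.resize(a[:, :],None,fx=3,fy=3,interpolation=cv2.INTER_CUBIC))
E
```

```text
(no output)
```

View pics/crop0.png

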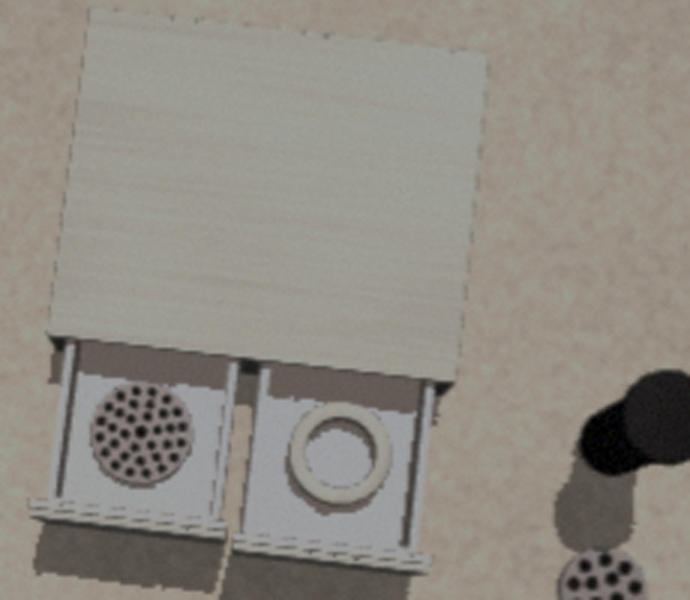

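The crop confirms it: the left drawer holds the many-holed plate at crop (141,432), and the right holds the plain ring at crop (340,453). The cover corners are at crop (91,10), (487,55), (455,383) and (50,334). So left gets shut, then right gets opened.

```bash
cat > h.py <<'E'
import numpy as np, cv2
from rig import *
from scipy.optimize import least_squares
def px2w(n,uv,z):
    m=camera_model(n);T=m["world_from_camera"];K=np.array([[m["fx"],0,m["cx"]],[0,m["fy"],m["cy"]],[0,0,1]])
    p=cv2.undistortPoints(np.array(uv,float).reshape(-1,1,2),K,np.array([m["k1"],0,0,0]))[:,0]
    d=np.c_[p[:,0],-p[:,1],-np.ones(len(p))]@T[:3,:3].T
    return T[:3,3]+d*((z-T[2,3])/d[:,2])[:,None]
def w2px(n,P):
    m=camera_model(n);T=m["world_from_camera"];c=(np.array(P,float)-T[:3,3])@T[:3,:3]
    p=c[:,:2]/-c[:,2:]*[1,-1];p=p*(1+m["k1"]*(p**2).sum(1))[:,None]
    return p*[m["fx"],m["fy"]]+[m["cx"],m["cy"]]
def u2w(p,P):
    x,y,t=p[:3];P=np.array(P,float);c,s=np.cos(t),np.sin(t)
    return np.c_[x+c*P[:,0]-s*P[:,1],y+s*P[:,0]+c*P[:,1],P[:,2]]
def w2u(p,P): 
    x,y,t=p[:3];d=np.array(P)[:,:2]-[x,y];c,s=np.cos(t),np.sin(t)
    return np.c_[c*d[:,0]+s*d[:,1],-s*d[:,0]+c*d[:,1]]
E
python3 - <<'E'
from h import *
crop=lambda a:np.array(a)/3.+[250,80]-0.33
pc=crop([(91,10),(487,55),(455,383),(50,334)])
C=[(200,120,60),(200,-120,60),(0,-120,60),(0,120,60)]
r=least_squares(lambda p:(w2px("top",u2w(p,C))-pc).ravel(),[600,50,0]);p=r.x;print(p,r.fun)
np.save("unit.npy",p)
print(w2u(p,px2w("top",crop([(30,507),(225,530),(233,543),(430,566)]),88)))
for q,z in (((141,432),25),((340,453),35)): print(w2u(p,px2w("top",crop([q]),z)),px2w("top",crop([q]),z))
# project overlay
im=cv2.imread("pics/top0.png");im=cv2.resize(im[80:280,250:480],None,fx=3,fy=3)
def dr(P,col):
    q=(w2px("top",u2w(p,P))-[250,80]+.33)*3
    cv2.polylines(im,[np.int32(q)],True,col,1)
print(px2w("top",[[231,163],[267,309],[336,345],[450,277]],4).round()[:,:2])
print(px2w("side",[[287,385],[303,200]],0).round()[:,:2])
E
```

```text
[ 6.19564421e+02  1.94559648e+01 -1.28570477e-01] [-0.33289412 -0.57862376  0.99818437 -0.58514986  0.35650943  0.24863403
 -1.01085688  0.82157238]
[[-101.52723795  113.40783701]
 [-101.57728296    3.31487799]
 [-108.27643171   -1.9724965 ]
 [-108.25087146 -112.69343946]]
[[-45.64426162  61.00521163]] [[582.11877583  85.81000108  25.        ]]
[[-45.4202198  -58.77500004]] [[566.98316297 -33.01029402  35.        ]]
[[ 700.  209.]
 [ 429.  142.]
 [ 363.   17.]
 [ 483. -193.]]
[[ 577.  242.]
 [ 574. -211.]]
```

```bash
cat >> h.py <<'E'
def rem(target_u,z):
    p=np.load("unit.npy");s=sense();w,x,y,zz=s["ee_rot"]
    from scipy.spatial.transform import Rotation as R
    r=R.from_quat([x,y,zz,w]);t=u2w(p,[[*target_u,z]])[0]
    des=R.from_euler("z",p[2])*R.from_euler("x",np.pi)
    print("t",s["time_s"],"tcp",s["eef_pos"].round(1),"unit",w2u(p,[s["eef_pos"]]).round(1),"units to go",(r.inv().apply(t-s["eef_pos"])/25).round(2),"turn",((r.inv()*des).as_rotvec(degrees=True)/8).round(2),"F",np.round(s["force"],1))
E
python3 -m crank '[[[0,-1,0,0,0,1,0],[0,-1,0,0,0,1,0],[0,-1,0,0,0,1,0],[0.6,-1,0,0,0,0,0],[0.6,-1,0,0,0,0,0],[0.6,-1,0,0,0,0,0],[0.6,-1,0,0,0,0,0],[0.6,-1,0,0,0,0,0]]]'
python3 -c "
from h import *
rem((-145,58),230);rem((-145,58),62)"
```

```text
time_s: 0.9
eef_pos: [228.9, -314.7, 231.1]
ee_rot: [-0.0, 0.998, -0.066, -0.0]
force: [0.6, -0.3, 0.3]
grip_width: 0.002
grip_force: 0.0
t 0.9 tcp [ 228.9 -314.7  231.1] unit [[-344.6 -381.5]] units to go [  7.92 -17.61   0.05] turn [-0.    0.   -0.03] F [ 0.6 -0.3  0.3]
t 0.9 tcp [ 228.9 -314.7  231.1] unit [[-344.6 -381.5]] units to go [  7.92 -17.61   6.77] turn [-0.    0.   -0.03] F [ 0.6 -0.3  0.3]
```

```bash
python3 -m crank '[[[0.5,-1,0,0,0,0,0],[0.5,-1,0,0,0,0,0],[0.5,-1,0,0,0,0,0],[0.5,-1,0,0,0,0,0],[0.5,-1,0,0,0,0,0],[0.5,-1,0,0,0,0,0],[0.5,-1,0,0,0,0,0],[0.5,-1,0,0,0,0,0]]]' >/dev/null
python3 -m crank '[[[0.4,-1,0,0,0,0,0],[0.4,-1,0,0,0,0,0],[0.4,-1,0,0,0,0,0],[0.4,-1,0,0,0,0,0],[0.4,-1,0,0,0,0,0],[0.4,-1,0,0,0,0,0],[0.4,-1,0,0,0,0,0],[0.4,-1,0,0,0,0,0]]]' >/dev/null
python3 -c "
from h import *
rem((-145,58),62)"
```

```text
t 2.5 tcp [459.8  58.1 231. ] unit [[-163.4   17.9]] units to go [ 0.74 -1.61  6.76] turn [ 0.    0.   -0.02] F [ 0.7 -0.2  0.4]
```

```bash
python3 -m crank '[[[0.35,-0.8,0.8,0,0,0,0],[0.35,-0.8,0.8,0,0,0,0],[0,0,1,0,0,0,0],[0,0,1,0,0,0,0],[0,0,1,0,0,0,0],[0,0,1,0,0,0,0],[0,0,0.6,0,0,0,0],[0,0,0.5,0,0,0,0]]]' >/dev/null
python3 - <<'E'
from h import *
rem((-21,58),62)
cv2.imwrite("pics/side1.png",capture("side")[150:400,130:430].repeat(2,0).repeat(2,1))
E
```

```text
t 3.3 tcp [481.7  94.3  62.6] unit [[-146.3   56.6]] units to go [ 5.01 -0.07  0.02] turn [ 0.    0.01 -0.03] F [ 0.3 -1.  -0.6]
```

View pics/side1.png

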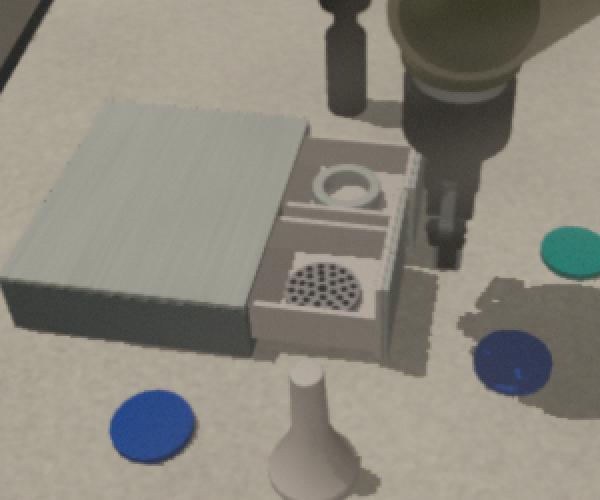

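The closed fingers, at crop (448,230), stand in front of the left panel with a gap. Now I'll push gently.

```bash
python3 -m crank '[[[0.5,0,0,0,0,0,0],[0.3,0,0,0,0,0,0],[0.15,0,0,0,0,0,0],[0.15,0,0,0,0,0,0],[0.2,0,0,0,0,0,0],[0.3,0,0,0,0,0,0],[0.4,0,0,0,0,0,0],[0.4,0,0,0,0,0,0]]]'
python3 -m crank '[[[0.4,0,0,0,0,0,0],[0.4,0,0,0,0,0,0],[0.4,0,0,0,0,0,0],[0.3,0,0,0,0,0,0],[0.2,0,0,0,0,0,0],[0.15,0,0,0,0,0,0],[0.15,0,0,0,0,0,0],[0,0,0,0,0,0,0]]]'
python3 - <<'E'
from h import *
rem((-21,58),62)
E
```

```text
time_s: 4.15
eef_pos: [542.3, 86.5, 63.8]
ee_rot: [-0.0, 0.998, -0.066, -0.0]
force: [-2.7, 1.0, 1.4]
grip_width: 0.001
grip_force: 1.4
time_s: 4.95
eef_pos: [591.7, 79.6, 63.8]
ee_rot: [0.0, 0.998, -0.066, 0.0]
force: [0.0, -0.5, 0.1]
grip_width: -0.0
grip_force: 0.0
t 4.95 tcp [591.7  79.6  63.8] unit [[-35.4  56.1]] units to go [ 0.58 -0.08  0.07] turn [ 0.   -0.01 -0.03] F [ 0.  -0.5  0.1]
```

```bash
python3 -m crank '[[[0.1,0,0,0,0,0,0],[0.1,0,0,0,0,0,0],[0.1,0,0,0,0,0,0],[0.08,0,0,0,0,0,0],[0.04,0,0,0,0,0,0],[0.04,0,0,0,0,0,0],[0.04,0,0,0,0,0,0],[0.04,0,0,0,0,0,0]]]'
python3 - <<'E'
from h import *
rem((-21,58),62)
E
```

```text
time_s: 5.75
eef_pos: [604.6, 78.0, 63.8]
ee_rot: [0.0, 0.998, -0.066, -0.0]
force: [-2.3, -1.1, 1.6]
grip_width: -0.0
grip_force: 1.0
t 5.75 tcp [604.6  78.   63.8] unit [[-22.4  56.1]] units to go [ 0.06 -0.08  0.07] turn [ 0.    0.   -0.03] F [-2.3 -1.1  1.6]
```

```bash
python3 -m crank '[[[0.04,0,0,0,0,0,0],[0.04,0,0,0,0,0,0],[0.04,0,0,0,0,0,0],[0.04,0,0,0,0,0,0],[0,0,0,0,0,0,0],[0,0,0,0,0,0,0],[0,0,0,0,0,0,0],[0,0,0,0,0,0,0]]]'
python3 - <<'E'
from h import *
rem((-21,58),62)
E
```

```text
time_s: 6.55
eef_pos: [604.9, 78.0, 63.8]
ee_rot: [0.0, 0.998, -0.066, -0.005]
force: [-24.3, -0.5, 15.3]
grip_width: -0.004
grip_force: 12.0
t 6.55 tcp [604.9  78.   63.8] unit [[-22.1  56.2]] units to go [ 0.04 -0.07  0.07] turn [ 0.01  0.07 -0.02] F [-24.3  -0.5  15.3]
```

The joint is at its stop: 24 N with no further motion. I'll back off, rise and cross over behind the right lip.

```bash
python3 -m crank '[[[-0.5,0,0,0,0,0,0],[-1,0,0,0,0,0,0],[-0.7,0,-0.6,0,0,0,0],[0,0,-1,0,0,0,0],[0,0.3,-1,0,0,0,0],[0,1,-0.2,0,0,0,0],[0,1,0,0,0,0,0],[0,1,0,0,0,0,0]]]'
python3 - <<'E'
from h import *
rem((-78,-58),64)
cv2.imwrite("pics/side2.png",capture("side")[150:400,130:430].repeat(2,0).repeat(2,1))
E
```

```text
time_s: 7.35
eef_pos: [543.5, 2.2, 134.4]
ee_rot: [0.0, 0.998, -0.066, 0.001]
force: [-0.4, -0.3, 0.5]
grip_width: 0.001
grip_force: 0.0
t 7.35 tcp [543.5   2.2 134.4] unit [[-73.2 -26.9]] units to go [-0.19  1.24  2.81] turn [-0.   -0.02 -0.02] F [-0.4 -0.3  0.5]
```

View pics/side2.png

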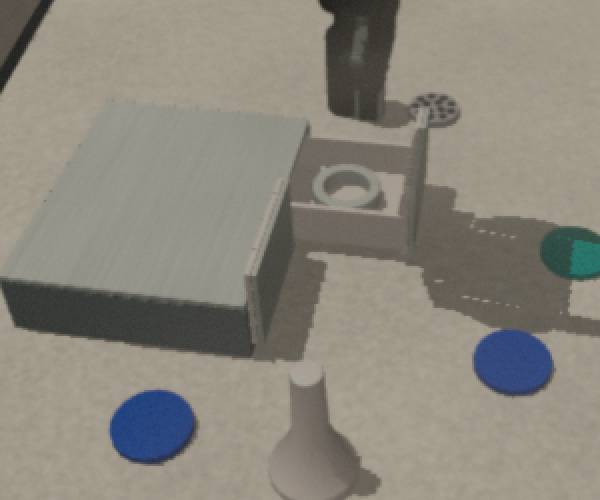

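The left panel, at crop (262,280), sits against the carcass. The right drawer, with its front at crop (418,180), is unmoved with the ring inside. I'll descend behind its lip.

```bash
python3 -m crank '[[[-0.1,0.7,0,0,0,0,0],[-0.1,0.55,0,0,0,0,0],[0,0,0.5,0,0,0,0],[0,0,0.7,0,0,0,0],[0,0,0.7,0,0,0,0],[0,0,0.5,0,0,0,0],[0,0,0.4,0,0,0,0],[0,0,0,0,0,0,0]]]'
python3 - <<'E'
from h import *
rem((-128,-58),64)
E
```

```text
time_s: 8.2
eef_pos: [533.5, -26.9, 62.4]
ee_rot: [-0.0, 0.998, -0.066, -0.001]
force: [-0.1, 0.5, -0.8]
grip_width: -0.001
grip_force: 0.0
t 8.2 tcp [533.5 -26.9  62.4] unit [[-79.4 -57. ]] units to go [-1.94  0.05 -0.06] turn [-0.    0.02 -0.02] F [-0.1  0.5 -0.8]
```

```bash
python3 -m crank '[[[-0.2,0,0,0,0,0,0],[-0.12,0,0,0,0,0,0],[-0.1,0,0,0,0,0,0],[-0.1,0,0,0,0,0,0],[-0.12,0,0,0,0,0,0],[-0.15,0,0,0,0,0,0],[-0.2,0,0,0,0,0,0],[-0.2,0,0,0,0,0,0]]]'
python3 -m crank '[[[-0.2,0,0,0,0,0,0],[-0.15,0,0,0,0,0,0],[-0.1,0,0,0,0,0,0],[-0.08,0,0,0,0,0,0],[-0.06,0,0,0,0,0,0],[-0.04,0,0,0,0,0,0],[-0.04,0,0,0,0,0,0],[-0.04,0,0,0,0,0,0]]]'
python3 - <<'E'
from h import *
rem((-128,-58),64)
E
```

```text
time_s: 9.0
eef_pos: [504.4, -23.4, 64.0]
ee_rot: [0.0, 0.998, -0.066, 0.0]
force: [2.7, -0.7, 2.1]
grip_width: -0.001
grip_force: 1.2
time_s: 9.8
eef_pos: [486.9, -21.1, 63.8]
ee_rot: [0.0, 0.998, -0.066, 0.0]
force: [1.9, -0.2, 0.8]
grip_width: 0.0
grip_force: 1.0
t 9.8 tcp [486.9 -21.1  63.8] unit [[-126.3  -57.2]] units to go [-0.07  0.03 -0.01] turn [ 0.   -0.   -0.03] F [ 1.9 -0.2  0.8]
```

```bash
python3 -m crank '[[[-0.04,0,0,0,0,0,0],[-0.04,0,0,0,0,0,0],[-0.04,0,0,0,0,0,0],[-0.04,0,0,0,0,0,0],[-0.04,0,0,0,0,0,0],[0,0,0,0,0,0,0],[0,0,0,0,0,0,0],[0,0,0,0,0,0,0]]]'
python3 - <<'E'
from h import *
rem((-128,-58),64)
E
```

```text
time_s: 10.6
eef_pos: [483.0, -20.6, 63.8]
ee_rot: [0.0, 0.998, -0.066, 0.001]
force: [8.5, -2.1, -3.0]
grip_width: 0.002
grip_force: 4.2
t 10.6 tcp [483.  -20.6  63.8] unit [[-130.3  -57.2]] units to go [ 0.09  0.03 -0.01] turn [ 0.   -0.02 -0.03] F [ 8.5 -2.1 -3. ]
```

```bash
python3 -m crank '[[[-0.04,0,0,0,0,0,0],[-0.04,0,0,0,0,0,0],[-0.02,0,0,0,0,0,0],[0,0,0,0,0,0,0],[0,0,0,0,0,0,0],[0,0,0,0,0,0,0],[0,0,0,0,0,0,0],[0,0,0,0,0,0,0]]]'
python3 -c "
from h import *
rem((-128,-58),64)"
python3 -m crank '[[[0.3,0,0,0,0,0,0],[0.3,0,0,0,0,0,0],[0,0,-0.5,0,0,0,0],[0,0,-1,0,0,0,0],[0,0,-1,0,0,0,0],[0,0,-1,0,0,0,0],[0,0,-1,0,0,0,0],[0,0,-1,0,0,0,0]]]'
python3 -m crank '[[[-1,0,0,0,0,0,0],[-1,0,0,0,0,0,0],[-1,0,0,0,0,0,0],[-1,0,0,0,0,0,0],[-1,0,0,0,0,0,0],[0,0,0,0,0,0,0],[0,0,0,0,0,0,0],[0,0,0,0,0,0,0]]]'
python3 - <<'E'
from h import *
cv2.imwrite("pics/side3.png",capture("side"));cv2.imwrite("pics/top3.png",capture("top"))
E
```

```text
time_s: 11.4
eef_pos: [483.1, -20.6, 64.1]
ee_rot: [0.0, 0.998, -0.067, 0.005]
force: [22.3, -1.4, -13.9]
grip_width: 0.0
grip_force: 10.7
t 11.4 tcp [483.1 -20.6  64.1] unit [[-130.2  -57.3]] units to go [0.09 0.03 0.01] turn [ 0.   -0.07 -0.03] F [ 22.3  -1.4 -13.9]
time_s: 12.2
eef_pos: [493.7, -21.8, 203.1]
ee_rot: [-0.0, 0.998, -0.066, -0.0]
force: [0.4, -1.0, -0.6]
grip_width: -0.001
grip_force: 0.0
time_s: 13.0
eef_pos: [371.0, -5.7, 201.7]
ee_rot: [0.0, 0.998, -0.066, 0.0]
force: [0.1, 0.7, -1.5]
grip_width: 0.001
grip_force: 0.0
```

View pics/side3.png

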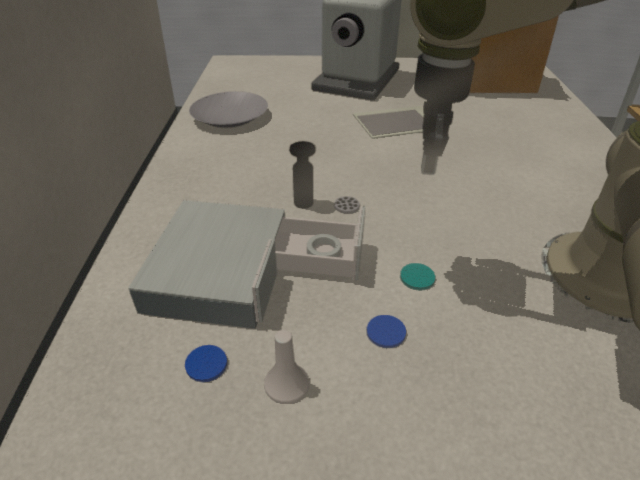

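View pics/top3.png

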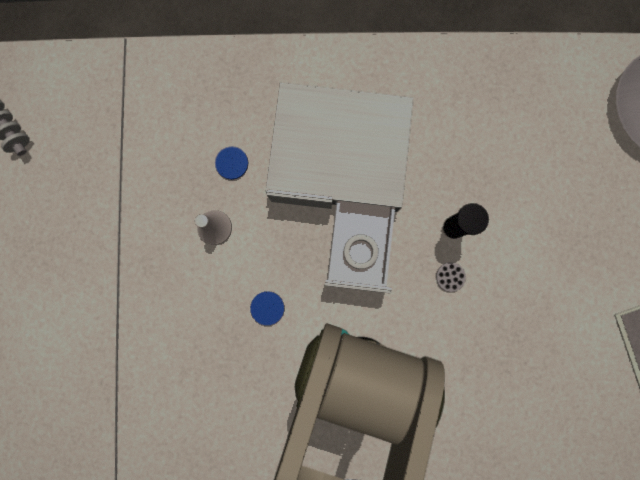

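The left drawer is shut, with its front flush at top (300,197). The right drawer is at its stop, with its front at (357,288) and the ring lying in it at (361,252). The bystanders haven't moved, and the arm is clear.

```bash
python3 -c "
from rig import *
print(finish_job())"
```

```text
the job is handed in; nothing more can be done
None
```

I pushed the left drawer (with the perforated plate) fully shut, then the right drawer (with the plain ring) fully open to its stop; the ring still lies in its drawer, the surrounding things are undisturbed, and I handed the job in at about 13 s.

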